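# Clamp the print plate in its stand

### The job

Clamp the dusted print plate in its stand: with a finger, swing that stand's clamp strap round over the plate until it meets its stop, then push its cam lever fully down so that the foot holds the plate fast. Only push, do not lift anything or touch the plate itself, and leave the empty stand and everything else on the table as they are.

Things in the scene. Friction and masses are not known exactly. Their poses are not given: they have to be found in the camera images.
- stand: The stand that carries the print plate: aluminium base 200 x 120 x 12 mm, fixed; origin at the centre of its underside, x along its length from clamp post to plate, y to the left of that, z up. Post at x = -55 mm; the plate's nest (black corner stops 7 mm high) centred at x = +45 mm. A thin stop pin, up to 46 mm above the table, stands at x = -15, y = -16.5 mm.
- post (a point): Point on the vertical axis of the stand's clamp post, 43 mm above the table, which is half-way up the strap.
- strap (a joint): Angle (rad) of the steel clamp strap about the post: 0 = square over the plate, against its stop pin (it goes no further); grows as it swings counterclockwise seen from above, off the plate to the stand's +y side (at most 1.6). Starts at 0.75 to 1.25; light friction, about 1 N at its end; stays where it is left.
- strap_push (a point): Middle of the strap's section, 100 mm out from the post axis, above the presser foot; x axis along the strap, away from the post. The strap is a level bar 24 mm wide, 14 mm thick (36 to 50 mm above the table), reaching 120 mm out from the post axis; its underside passes 12 mm above the plate.
- cam (a joint): Angle (rad) of the cam lever: 0 = released, rising 48 degrees from level; grows as it is pushed down, 0.838 = fully down, level. Starts at 0 to 0.15; stiff (about 5 N at 50 mm from its pivot, more near the end of travel) and stays where it is left. Pushed down, it drives the presser foot down onto the plate (4 mm at full travel).
- cam_tip (a point): End of the cam lever, on its centre line, 90 mm from its pivot. The pivot is on the post axis, 65 mm above the table, and rides on the strap; seen from above the lever points opposite to the strap's bar and turns with it. Its black handle, the outer 45 mm, is 20 mm wide and 13 mm thick.
- foot: Rubber presser foot under the strap, 20 mm across; origin at the centre of its underside, 100 mm out from the post axis. 27 mm above the table with the lever released, 3 mm above the plate.
- plate: Loose aluminium print plate 80 x 70 x 12 mm, with six dark dusted prints on its upper face; origin at the centre of its underside, lying in the nest on the stand, its top 24 mm above the table.
- spare_stand: A second, identical stand without a plate, same frame and sizes; the two stands may be either way round.
- spare_strap_push (a point): The same point on the spare stand's strap, which is also swung to one side.
- spare_cam_tip (a point): End of the spare stand's cam lever, released.
- jar: Grey jar with black cap, 52 mm across, 62 mm tall; origin at its underside's centre.
- jar_cap: Loose green jar cap, 54 mm across, 13 mm tall; origin at its underside's centre.
- tape: Roll of tape lying flat, 80 mm across, 24 mm tall; origin at its underside's centre.
- ink_pad: Black ink pad case 65 x 45 x 14 mm; origin at its underside's centre.
- vial: Small black bottle, 28 mm across, 75 mm tall; origin at its underside's centre.
- brush: Dusting brush lying on the table.
- water: Clear water bottle, 68 mm across, 210 mm tall; origin at its underside's centre.
There are look-alikes about, which are no part of the job. Of the things like the plate, leave any that is orange; of the rest the smaller one is meant.

How it is judged:
On the way, in this order (a step that is already met when the one before it is completed fails the run):
1. the strap is swung over the plate, within 0.12 rad of its stop, with the cam lever still up (value of joint strap below 0.12 rad and value of joint cam below 0.45 rad), for 0.2 s.
2. the cam lever is pushed fully down (above 0.76 rad) with the strap over the plate (value of joint strap below 0.12 rad and value of joint cam above 0.76 rad), for 0.2 s.
At the end, for the whole second after the job is handed in: The strap is within 0.12 rad of its stop over the plate, the cam lever is down (above 0.76 of 0.838 rad), the foot presses the plate with more than 1 N, and the plate is at rest in its nest (within 7 mm of its place, not raised) (all of step 2 and contact force between foot and plate above 1 N and linear speed of plate below 0.01 m/s and x of plate in the frame of stand between 0.038 and 0.052 m and y of plate in the frame of stand between -0.007 and 0.007 m and z of plate in the frame of stand below 0.016 m); the robot touches nothing.
It fails at once if the cam lever is pushed down before the strap is over the plate (value of joint cam above 0.5 rad and value of joint strap above 0.25 rad).
It fails at once if the robot touches the print plate (contact force between any of the fingers, the arm and plate above 0.5 N).
It fails at once if the print plate is lifted or pushed out of its nest (not (x of plate in the frame of stand between 0.038 and 0.052 m and y of plate in the frame of stand between -0.007 and 0.007 m and z of plate in the frame of stand below 0.016 m)).
It fails at once if the empty stand's strap or lever is moved (more than 12 mm) (distance of any of spare_strap_push, spare_cam_tip from where it was at the start of the episode above 0.012 m).
It fails at once if another thing on the table is moved (more than 20 mm) (distance of any of jar, jar_cap, tape, ink_pad, vial, brush, water from where it was at the start of the episode above 0.02 m).
It also fails if it takes over 51 s, if anything falls off the work surface, if the arm or the gripper's body presses on something with over 40 N, if the wrist force passes 120 N, or if a joint passes its speed limit or range.

### The arm

A 6-joint arm with a two-finger parallel gripper is mounted at the origin on the work surface. World frame = base frame: x ahead of the robot, y to its left, z up, the work surface at z = 0. Lengths are in m, angles in rad, forces in N, time in s.
With the tool pointing down it reaches from about 0.325 to 0.85 m from the base axis. Payload 15.5 kg.
Tool frame: the origin (TCP) lies on the centre line of the jaws, within the pads' length; the fingertips stand 14 mm ahead of it and the grasp point (between the pads) lies 5 mm behind it; z points along the fingers, y is the direction in which the jaws open and shut (so a half turn about z gives the same grasp; the last joint's range is limited). The gripper opens to 91 mm and grips with 3 to 60 N. Pads are 32 mm wide; open, the fingers measure 118 mm over their backs; the gripper's body (76 mm by 178 mm) begins 60 mm behind the grasp point.
Start: joints at [-1.413, 0.494, 1.345, -0, 1.302, -0.096], TCP at [0.157, -0.605, 0.228] pointing down, gripper open.
Joint ranges: [-2.91, 2.91], [-0.82, 2.16], [0.22, 2.67], [-1.22, 4.37], [0.12, 2.79], [-3.08, 3.08]. Speed limits (rad/s): [1.89, 1.89, 2.57, 3.01, 3.01, 3.01].

### API

Orientations are given as a rotation vector (axis times angle).
In Python, from cell import env gives the robot as it stands. The module is installed in compiled form; this text tells all that it offers. Calls block until the motion is done:
- env.move_ptp(position, orientation): joint-space move of the TCP to a pose.
- env.move_linear(position, rot=None, feed=0.15): straight line of the TCP; rot=None keeps the orientation; feed is the mean speed in m/s.
- env.movej(angles): joint-space move.
- env.let_go() and env.close_gripper(grasp_force=None): open the fingers fully, or close them until they stop; grasp_force is the grip in N (None keeps the last).
- env.wait(seconds).
- env.solve_ik(position, orientation): joint angles nearest the present ones, or None.
- env.capture(name): name is "side" or "top"; returns a dict with "frame" (420x560x3 uint8, blue, green, red), "fovy" (degrees; the focal length in pixels is half the picture's height over the tangent of half this angle, whatever the lens; pixels are square), "cx", "cy" (the principal point, pixels), "D" ([k1, k2, p1, p2, k3] as OpenCV has them; the pictures are not rectified), "rvec" (rotation vector, rad) and "tvec" (3), from world to camera coordinates, as OpenCV has them. Camera axes: x right, y down, z forward; pixel columns grow to the right and rows downward; lengths in m; the calibration is good to about 2 mm. A picture is of the moment at which its call begins. There is no depth.
A pose or a line that the arm cannot do raises env.PlanningError and nothing moves.
- env.job_done(): hands the job in, once; it reports no verdict.
Readings, each from a call of its own:
- env.current_time(): time.
- env.current_q(): joint angles.
- env.current_joint_velocities(): joint speeds.
- env.current_tau(): joint torques, N m.
- env.current_tcp_pos(): TCP position.
- env.current_tool_rot(): TCP orientation.
- env.current_contact_force(): force on the tool from outside, world axes, zero at the start.
- env.current_moment(): the same for the moment, N m.
- env.current_gripper_width(): finger opening in m.
Only numpy, scipy, OpenCV 4.12 (cv2) and the standard library are available. Lean on these libraries where they do the work, as an engineer would, in place of code of your own. Each camera call takes 0.05 s, during which the arm holds its last target. There are 200 camera calls.

## Working session

There is one attempt and no reset: what is moved stays moved. The work goes in short steps, each a Python script; the robot and the scene stay as the last script left them, time stands still between calls to the robot, and variables do not carry over. Pictures are saved under pics/ and viewed, about 8 in all and at most 12, crops included, and the job is handed in when it is done.

```bash
mkdir -p pics; cat > h.py <<'E'
import numpy as np, cv2
def K(c):
    f=210/np.tan(np.radians(c["fovy"])/2); return np.array([[f,0,c["cx"]],[0,f,c["cy"]],[0,0,1.]])
def ray(c,uv,z):
    uv=np.array(uv,float).reshape(-1,1,2); n=cv2.undistortPoints(uv,K(c),np.array(c["D"],float)).reshape(-1,2)
    R=cv2.Rodrigues(np.array(c["rvec"],float))[0]; t=np.array(c["tvec"],float).ravel()
    o=-R.T@t; d=np.c_[n,np.ones(len(n))]@R
    return o+d*((z-o[2])/d[:,2])[:,None]
def proj(c,P):
    return cv2.projectPoints(np.array(P,float).reshape(-1,1,3),np.array(c["rvec"],float),np.array(c["tvec"],float),K(c),np.array(c["D"],float))[0].reshape(-1,2)
E
python3 - <<'E'
from cell import env
import cv2,pickle
for n in("top","side"):
    c=env.capture(n); pickle.dump(c,open(n+".pkl","wb")); print(n,c["fovy"],c["rvec"],c["tvec"])
    cv2.imwrite(f"pics/{n}0.png",cv2.resize(c["frame"],(800,600),interpolation=cv2.INTER_CUBIC))
print(env.current_time(),env.current_tool_rot())
E
```

```text
top 42.31561378340349 [ 2.17787793 -2.19252493  0.05157932] [0.05638355 0.48247797 1.72081756]
side 51.37462219245257 [ 0.85505651 -2.54738422  1.03632152] [0.38080349 0.25020089 1.00551829]
0.1 [-3.11520305e+00 -3.97408872e-01  1.24484114e-05]
```

View pics/top0.png

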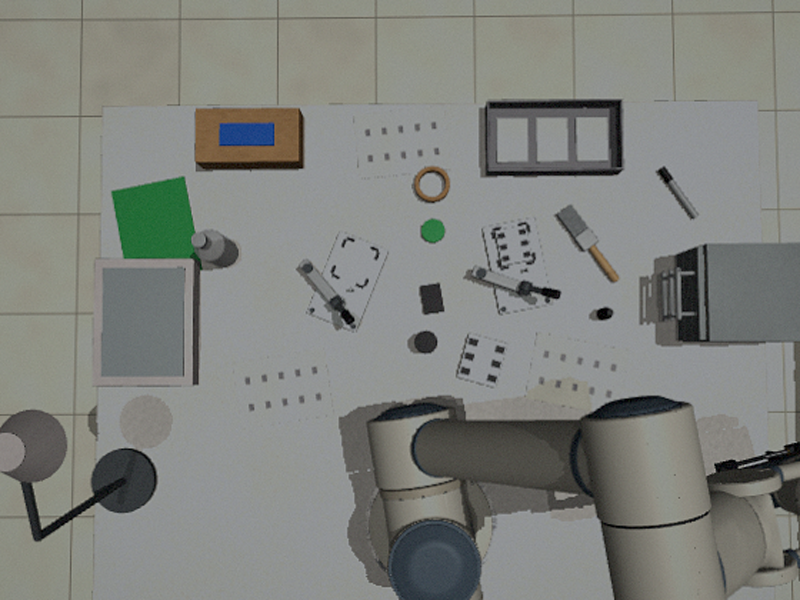

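View pics/side0.png

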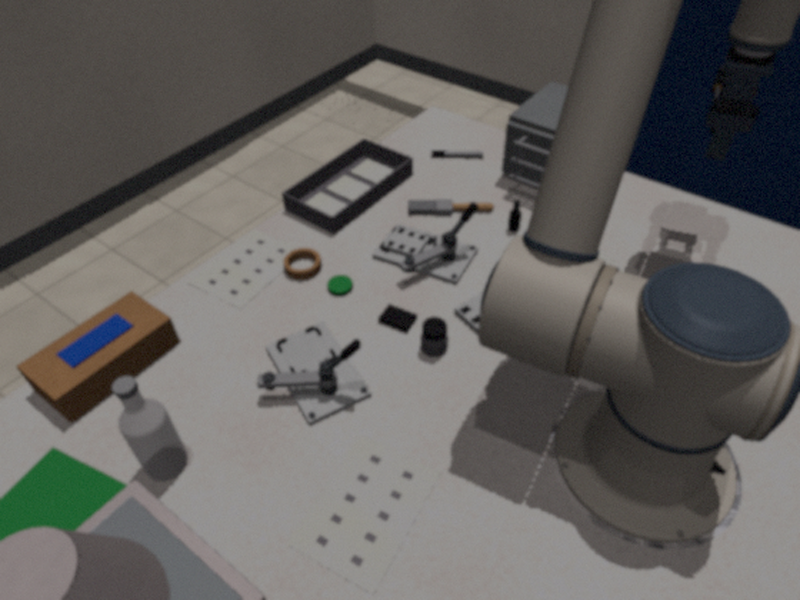

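The candidates are the plate in the nest at (512,245) in the 800x600 view, and a loose plate at (482,360). Enlarging the stand to confirm.

```bash
python3 - <<'E'
import cv2,pickle
c=pickle.load(open("top.pkl","rb"))
cv2.imwrite("pics/crop1.png",cv2.resize(c["frame"][140:275,310:440],None,fx=4.4,fy=4.4,interpolation=cv2.INTER_CUBIC)) # x 310-440,y140-275
E
```

```text
(no output)
```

View pics/crop1.png

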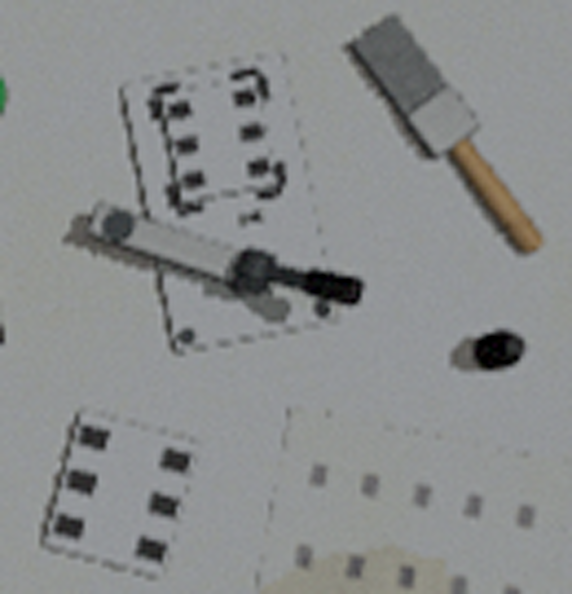

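The plate in the nest is the smaller of the two and not orange, so its stand is the one meant. The loose plate at crop (120,495) is visibly larger. Next I work out the geometry.

```bash
python3 - <<'E'
import pickle
from h import *
c=pickle.load(open("top.pkl","rb"))
f=lambda p,z: ray(c,(np.array(p)+.5)/4.4-.5+[310,140],z)
co=f([(122,85),(285,55),(172,352),(338,318)],.012)[:,:2]
TL,TR,BL,BR=co
print("sides",np.linalg.norm(TL-BL),np.linalg.norm(TR-BR),np.linalg.norm(TL-TR),np.linalg.norm(BL-BR))
x=(TL-BL)+(TR-BR); a=np.arctan2(x[1],x[0]); y=(TL-TR)+(BL-BR); a2=np.arctan2(-y[0],y[1])
o=co.mean(0); print("origin",o,"yaw",a,a2)
yaw=a; ex=np.array([np.cos(yaw),np.sin(yaw)]); print("post pred",o-.055*ex,"post seen",f((252,270),.07))
pp=o-.055*ex
k=f((118,224),.056)[0,:2]-pp; print("foot r",np.linalg.norm(k),"strap",np.arctan2(k[1],k[0])-yaw)
t=f((362,290),.132)[0,:2]-pp; print("lever tip r",np.linalg.norm(t),"strap from lever",np.arctan2(-t[1],-t[0])-yaw)
print("jar",ray(c,[[424*.7,342*.7]],.06),"vial",f((497,350),.07),"cap",f((0,95),.013))
s=pickle.load(open("side.pkl","rb")); print("side post top px(800)",proj(s,[*pp,.07])/.7, "foot",proj(s,[*(pp+k),.05])/.7)
E
```

```text
sides 0.19864923671502577 0.1960925941522248 0.12105298159648771 0.12294653265537726
origin [ 0.57277655 -0.19739192] yaw 0.1762414643746621 0.18517896811990597
post pred [ 0.51862852 -0.20703509] post seen [[ 0.51819536 -0.20506465  0.07      ]]
foot r 0.10045321332309035 strap 1.0469759164732848
lever tip r 0.06621512593489935 strap from lever 1.0927254683096959
jar [[0.40095782 0.01249217 0.06      ]] vial [[ 0.46070631 -0.37525397  0.07      ]] cap [[ 0.6526527  -0.03121995  0.013     ]]
side post top px(800) [[448.09081231 236.69495468]] foot [[407.61341838 261.79501607]]
```

```bash
cat >> h.py <<'E'
from scipy.spatial.transform import Rotation as Ro
post=np.array([.5185,-.206]); yaw=.18
def rv(phi):
    x=np.array([np.cos(phi),np.sin(phi),0]); z=np.array([0,0,-1.]); return Ro.from_matrix(np.c_[x,np.cross(z,x),z]).as_rotvec()
def strap_pose(th,r=.085,d=.0255,z=.047):
    p=yaw+th; e=np.array([np.cos(p),np.sin(p)]); n=np.array([-e[1],e[0]])
    return [*(post+r*e+d*n),z], rv(p)
E
python3 - <<'E'
from cell import env
from h import *
env.close_gripper(10); print("w",env.current_gripper_width())
env.move_linear([.157,-.605,.3],feed=.2)
env.move_linear([.36,-.2,.3],feed=.25)
p,r=strap_pose(1.06,d=.047,z=.2)
print("q now",np.round(env.current_q(),2))
for th in(1.06,.5,0): print(th,np.round(env.solve_ik(*strap_pose(th)),2))
env.move_ptp(p,r)
print(env.current_time(),np.round(env.current_q(),2),env.current_tcp_pos(),env.current_contact_force())
c=env.capture("side"); cv2.imwrite("pics/side1.png",cv2.resize(c["frame"][90:300,180:460],(800,600),interpolation=cv2.INTER_CUBIC))
E
```

```text
w 0.0006241003375236725
q now [-0.65  0.11  1.72 -0.    1.32  0.66]
1.06 [-0.33  0.62  1.75 -0.    0.78 -0.  ]
0.5 [-0.33  0.66  1.62 -0.    0.86  0.56]
0 [-0.37  0.7   1.53 -0.    0.92  1.02]
4.7333 [-0.33  0.37  1.65 -0.    1.12  0.  ] [ 0.50126066 -0.11107215  0.20033778] [-0.66180565 -0.35339868  0.503695  ]
```

View pics/side1.png

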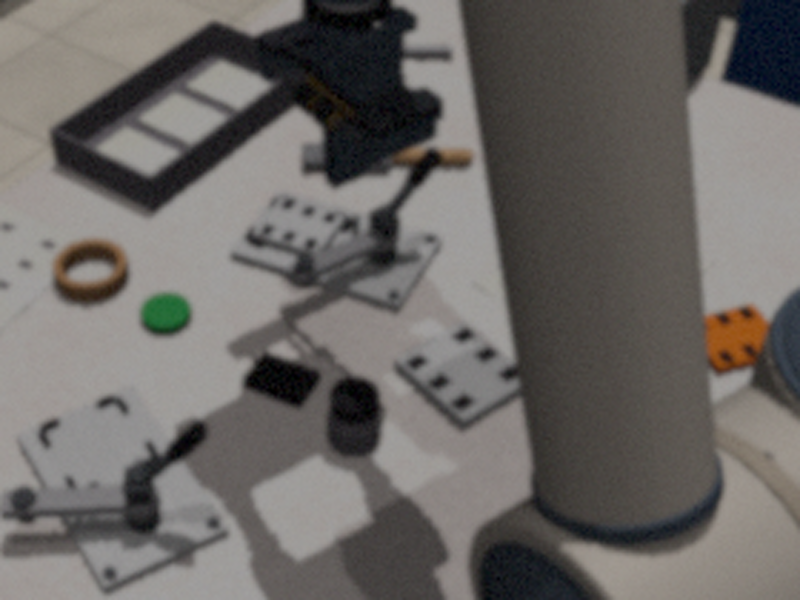

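The closed gripper is above the strap's near side at (345,170). The stand, with its strap end at (300,265) and lever tip at (430,160), is clear. The orange plate at (735,335) is far off. Next I swing the strap.

```bash
python3 - <<'E'
from cell import env
from h import *
env.move_linear(strap_pose(1.06,d=.047)[0],feed=.12)
f0=np.array(env.current_contact_force())
def go(th,feed):
    p,r=strap_pose(th); env.move_linear(p,r,feed=feed)
    f=np.array(env.current_contact_force())-f0; a=yaw+th; n=np.array([-np.sin(a),np.cos(a)])
    fn=f[:2]@n; print(round(th,2),"fn",round(fn,1),"fz",round(f[2],1)); return fn
for th in np.arange(1.06,.1,-.12): 
    if go(th,.08)>12: print("stop"); break
else:
    for th in np.arange(.08,-.12,-.02):
        if go(th,.03)>7: break
print(env.current_time(),env.current_tcp_pos())
c=env.capture("top"); cv2.imwrite("pics/top2.png",cv2.resize(c["frame"][130:270,290:470],(770,600),interpolation=cv2.INTER_CUBIC))
E
```

```text
1.06 fn -0.2 fz 0.5
0.94 fn 0.1 fz 0.2
0.82 fn 0.5 fz 0.2
0.7 fn -0.4 fz 0.8
0.58 fn 0.7 fz 0.6
0.46 fn 0.4 fz 0.9
0.34 fn -0.4 fz 0.1
0.22 fn 1.1 fz 0.9
0.1 fn 0.1 fz 0.9
0.08 fn -0.0 fz 0.6
0.06 fn 0.2 fz 1.3
0.04 fn -0.3 fz 0.8
0.02 fn 0.4 fz 0.2
-0.0 fn 0.1 fz 0.3
-0.02 fn -0.2 fz 0.9
-0.04 fn 1.0 fz 0.3
-0.06 fn 5.4 fz 2.3
-0.08 fn 18.7 fz 6.1
11.1417 [ 0.5997717  -0.16985404  0.04686038]
```

View pics/top2.png

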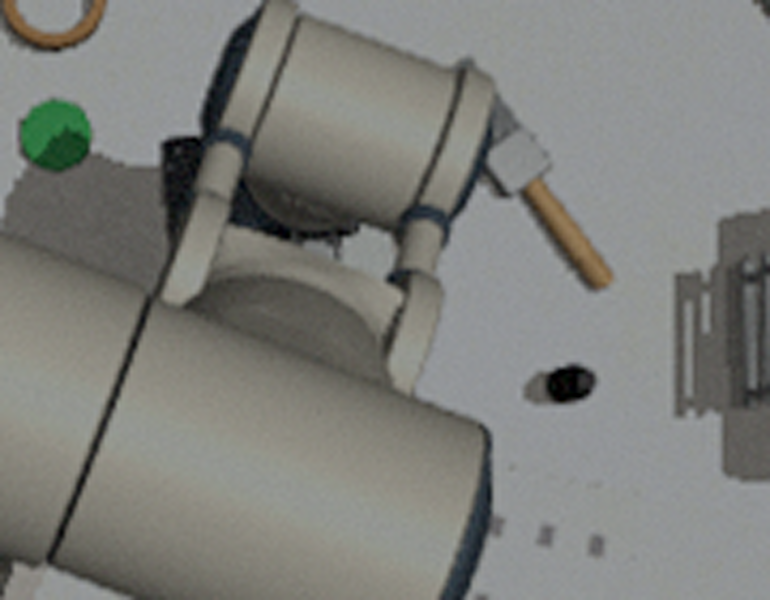

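The normal force rose to 19 N at the modelled stop. The arm hides the strap in this view, so I back off, lift and look from the side.

```bash
python3 - <<'E'
from cell import env
from h import *
p,r=strap_pose(-.08,d=.06); env.move_linear(p,feed=.08)
p[2]=.22; env.move_linear(p,feed=.2)
ex=np.array([np.cos(yaw),np.sin(yaw)])
env.move_linear([*(post-.050*ex),.22],rv(yaw),feed=.15)
print(env.current_time(),env.current_tcp_pos(),np.array(env.current_contact_force()))
c=env.capture("side"); cv2.imwrite("pics/side2.png",cv2.resize(c["frame"][110:230,240:400],(800,600),interpolation=cv2.INTER_CUBIC))
E
```

```text
13.9333 [ 0.46976206 -0.21475545  0.21997123] [-0.18016032  0.42443296 -0.81144116]
```

View pics/side2.png

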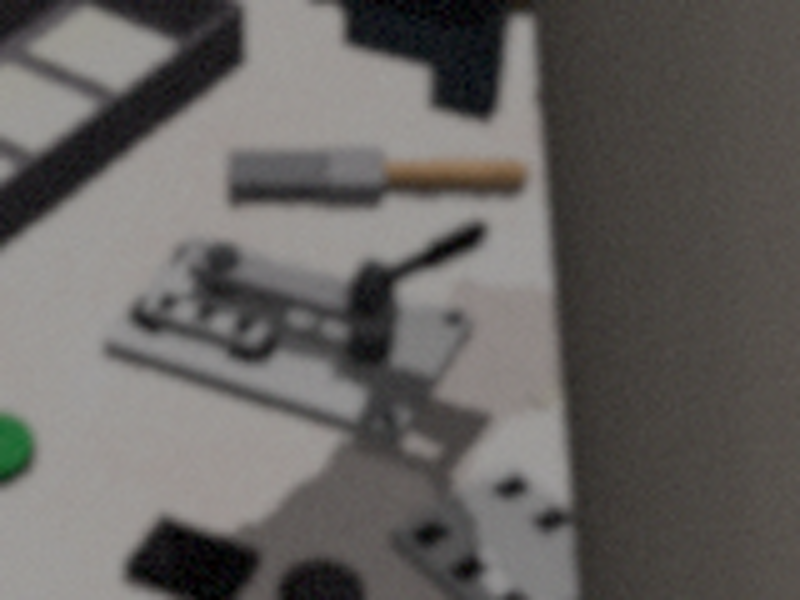

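The strap lies over the plate with its knob at (222,258). The lever is up with its tip at (480,230), and the fingers are above it. Now I check the strap angle and push down.

```bash
python3 - <<'E'
from cell import env
from h import *
c=env.capture("side"); k=ray(c,[[240+222/5,110+258/5]],.056)[0,:2]-post
print("knob r",np.linalg.norm(k),"strap",np.arctan2(k[1],k[0])-yaw)
ex=np.array([np.cos(yaw),np.sin(yaw)])
f0=np.array(env.current_contact_force())
env.move_linear([*(post-.05*ex),.155+.014],feed=.15)
for z in np.r_[np.arange(.145,.08,-.006),np.arange(.079,.0665,-.002)]:
    d=.05+.012*np.clip((.12-z)/.045,0,1)
    env.move_linear([*(post-d*ex),z+.014],feed=.06)
    f=np.array(env.current_contact_force())-f0; print(round(z,4),np.round(f,1),round(env.current_tcp_pos()[2]-.014,4))
    if abs(f[2])>40: break
print(env.current_time())
E
```

```text
knob r 0.09504183881336739 strap 0.045701891749857865
0.145 [ 0.1  0.5 -0.1] 0.145
0.139 [-0.7 -0.8  0.2] 0.1387
0.133 [ 0.8 -1.7  0.9] 0.1326
0.127 [-0.6 -1.1 -0.3] 0.1268
0.121 [-0.3 -1.1 -0.4] 0.121
0.115 [1.1 0.2 0.7] 0.1149
0.109 [-0.7 -0.8  0.4] 0.1089
0.103 [-0.3 -0.2  0.5] 0.1029
0.097 [-0.6 -1.3  0.2] 0.0969
0.091 [-0.8 -1.5 -0.2] 0.0909
0.085 [-0.2 -0.3  0.1] 0.0849
0.079 [-0.2 -1.1 -0.5] 0.079
0.077 [ 0.3 -1.2  0.8] 0.0771
0.075 [ 1.8 -0.6  2.3] 0.075
0.073 [ 1.  -1.6  1.7] 0.0729
0.071 [-4.  -1.2 14.4] 0.0714
0.069 [-10.8   1.8  45.8] 0.0706
18.8417
```

```bash
python3 - <<'E'
from cell import env
from h import *
ex=np.array([np.cos(yaw),np.sin(yaw)])
env.move_linear([*(post-.062*ex),.22],feed=.12)
env.move_linear([.38,-.3,.3],feed=.2)
print(env.current_time(),env.current_contact_force())
c=env.capture("side"); a=cv2.resize(c["frame"][110:230,240:400],(560,420),interpolation=cv2.INTER_CUBIC)
t=env.capture("top"); b=cv2.resize(t["frame"][140:260,310:440],(455,420),interpolation=cv2.INTER_CUBIC)
cv2.imwrite("pics/end.png",cv2.resize(np.hstack([a,b]),(800,331)))
cv2.imwrite("pics/end_side.png",c["frame"])
E
```

```text
20.975 [ 0.41240566 -0.54382452 -0.18035027]
```

View pics/end.png

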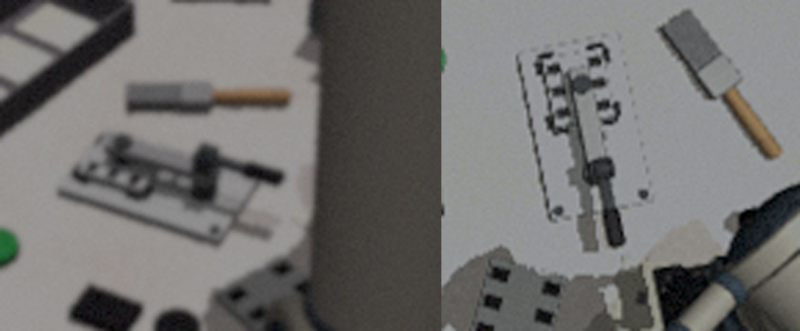

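The lever looks level and the strap lies over the plate. Measuring both from the top view: knob (583,83), handle end (615,245).

```bash
python3 - <<'E'
from cell import env
from h import *
c=env.capture("top")
g=lambda u,v,z: ray(c,[[(u/.788-560)/3.5+310,v/.788/3.5+140]],z)[0,:2]
k=g(583,83,.054)-post; t=g(615,245,.066)-post
print("knob",np.linalg.norm(k),np.arctan2(k[1],k[0])-yaw,"tip",np.linalg.norm(t),np.arctan2(-t[1],-t[0])-yaw)
print(proj(c,[[*post,.07]]), env.current_time())
E
```

```text
knob 0.09928103597917236 -0.03446618557999245 tip 0.08815707073306087 0.015260788560933103
[[367.18799079 200.87685106]] 21.125
```

```bash
python3 -c "
from cell import env
env.job_done(); print(env.current_time())"
```

```text
the job is handed in; nothing more can be done
the job is handed in; nothing more can be done
```

I swung the plate stand's strap over the print plate with closed fingers until it met its stop. Then I pushed its cam lever down to the end of its travel, moved the arm clear, and handed the job in after about 21 s on the robot's clock. `job_done()` reports no verdict, so the result itself is unconfirmed.

**Strap:** The push force rose to 19 N at the stop. The final top view puts the strap about 0.03 rad or less from square. An earlier side-view reading gave 0.046 rad; both are within the 0.12 limit.

**Lever:** The downward force rose sharply to 46 N with the fingertips at 70.6 mm, where the top of a level handle should be (71.5 mm). The final top view shows the lever tip 88 mm out from the post, against 90 mm for a level lever. On the way down the readings, taken after each step, stayed near zero until the last few millimetres, although the lever did move.

**Other things:** The plate looks in place in its nest and the nearby brush unmoved in the last pictures. I did not measure the plate's position or the foot's force on it, nor check the spare stand and the other objects again.

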